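Fit the guard spring across the cup tray

ROBOT

A 6-joint arm with a two-finger parallel gripper is mounted at the origin on the work surface. World frame = base frame: x ahead of the robot, y to its left, z up, the work surface at z = 0. Lengths are in mm, angles in rad, forces in N, time in s.
With the tool pointing down it reaches from about 350 to 875 mm from the base axis. Payload 4.2 kg.
Tool frame: the origin (TCP) lies at the very end of the fingers, on their centre line; the grasp point (between the pads) lies 19 mm behind it; z points along the fingers, y is the line along which they close (so a half turn about z gives the same grasp; the last joint's range is limited). The gripper opens to 85 mm and grips with 20 to 120 N. Pads are 22 mm wide; open, the fingers measure 114 mm over their backs; the gripper's body (76 mm by 85 mm) begins 54 mm behind the grasp point. The pads swing forward as they close: fully open they stand 13 mm farther back than shut.
Start: joints at [1.393, 0.385, 0.008, 0, -1.194, -0.259], TCP at [264.368, 566.312, 231.312] pointing down, gripper open.
Joint ranges: [-3.14, 3.14], [-1.21, 2.06], [-1.07, 1.41], [-3.16, 2.05], [-2.99, -0.16], [-3.1, 3.1]. Speed limits (rad/s): [2.79, 2.79, 3.14, 3.14, 3.14, 3.14].

INTERFACE

Orientations are given as a unit quaternion [x, y, z, w].
In Python, from bench import arm, viewer gives the robot as it stands. The module is installed in compiled form; this text tells all that it offers.
- The arm moves only by the shell command python3 -m jog 'ROWS' [OPENING]. ROWS is a JSON object whose key "ticks" holds a list of rows, 1 to 10 of them, each of 6 numbers: dx, dy, dz in mm, then a rotation vector rx, ry, rz in rad; each row is the pose to reach, as a shift and turn from the pose commanded when the command began, along the tool's axes at that moment; what a row does not reach only later rows make up. A row lasts 1/10 s, in which the tool goes at most 50 mm and 0.15 rad, less where a joint would pass 70% of its speed; a pose out of reach is approached as far as the arm can. OPENING is the finger opening in mm, set as the command begins (- or left out keeps the last). The fingers move at their own pace and stop on an object; the grip force is fixed at half the most. Time passes only in rows, so rows that do not move let the fingers close. It prints the time, the measured TCP pose, the force, the opening and the grip force at its end. Input that does not fit is refused with a message, and nothing moves.
- arm.read_state(): the state, without advancing time (a new reading comes with each control period).
- viewer.get_image(name): name is "side" or "top"; returns (picture, depth): 420x560x3 uint8, blue, green, red; 420x560 float32, mm along the optical axis (not along the pixel's ray), 0 where there is no reading.
- viewer.get_calibration(name): a dict with "K" (3x3 intrinsics, pixels), "D" ([k1, k2, p1, p2, k3] as OpenCV has them; the pictures are not rectified), "rvec" (rotation vector, rad) and "tvec" (3), from world to camera coordinates, as OpenCV has them. Camera axes: x right, y down, z forward; pixel columns grow to the right and rows downward; lengths in mm; the calibration is good to about 2 mm. A picture is of the moment at which its call begins. get_calibration takes no time and is no camera call.
- arm.job_done(): hands the job in; it is judged then, once.
The state is a dict: "clock": time; "joints": joint angles; "joint_vel": joint speeds; "joint_efforts": joint torques, N m; "position": TCP position; "ee_rot": TCP orientation; "contact_force": force on the tool from outside, world axes, zero at the start; "wrist_torque": the same for the moment, N m; "gripper_width": finger opening in mm; "grasp_force": force on a finger pad.
Only numpy, scipy, OpenCV 4.12 (cv2) and the standard library are available. Lean on these libraries where they do the work, as an engineer would, in place of code of your own. Each camera call takes 0.05 s, during which the arm holds its last target. There are 200 camera calls.

TASK

Fit the guard spring along the raised lip of the cup tray: let the hook at its red end down through the slot in the steel plate so that it catches underneath, feeling gently for the slot because the plate may be clamped anywhere along its adjustment, then stretch the spring and put the eye at its blue end over the brass post so that it stays taut beneath the post's head. Be gentle: never press or pull the spring against the tray with more than about 25 N, do not stretch the spring more than 60 mm longer than it is at rest, and leave the cups standing where they are.

Things in the scene. Friction and masses are not known exactly. Their poses are not given: they have to be found in the camera images.
- spring: Red end of the loose steel guard spring. x runs along the coil axis from the red to the blue end, z up. Origin on the axis, mid red sleeve. Coil 14 mm thick, 84 mm long at rest between the two sleeves. Pulls 2 N as soon as it opens plus 0.2 N per mm of stretch; bends a little. It starts upright on the wooden rest, the hook hanging free beyond the rest's end
- red_grip (a point): centre of the red sleeve on the coil axis (the same as the spring's origin). Red and blue sleeves are alike: blocks 24 mm long (x), 12 mm wide (y), reaching 8 mm below and 16 mm above the coil axis
- hook_toe (a point): end of the hook's toe, 18 mm below the coil axis, at spring x = -10 mm. Hook of 5 mm round wire beyond the red sleeve's outer end: leg axis at x = -16 mm going down, toe at its foot pointing to +x, underside 20.5 mm below the axis. From above the foot covers x = -18.5 to -7.5 mm, 5 mm wide
- blue_grip (a point): centre of the blue sleeve on the coil axis, 108 mm from red_grip when the spring is at rest; its x axis points to the eye
- eye (a point): centre of the eye, a level ring of 4 mm wire, about 18 mm clear inside, 27 mm outside, at the height of the coil axis, 23 mm beyond blue_grip
- rest: fixed wooden block with a cork top, 127 x 44 x 30 mm, origin under its centre, x along the spring; the spring starts on it
- tray: fixed dark wooden tray, 280 (x) by 160 mm (y), origin under its centre. A raised lip 44 mm wide runs along x at y = -58 mm, on the side away from the robot; cups stand on the 10 mm floor on the +y side. On the lip: at the -x end a steel plate with the slot, at the +x end a brass plate with the post, both tops 40 mm above the tray's underside; the sleeves rest on them
- slot_mid (a point): middle of the slot's adjustment range, at the steel plate's top. Plate 78 x 44 x 4 mm; through slot near its centre, 13 mm long (tray x), 8 mm wide, over a hollow 22 mm deep. The plate is clamped (not measured where) so that the slot's centre is up to 13 mm either way along tray x. Drawn towards the post, the toe slides 6 mm under the plate
- post (a point): brass post, 185 mm from slot_mid along tray +x; this point is 48 mm above the tray's underside, at the height of the seated eye (spring axis). Post 8 mm thick, head 12 mm; head's underside 4 mm and top 8 mm above this point. The pulled eye's centre ends about 5 mm short of it
- cup_a: straight cup 64 mm wide, 66 mm high, on the tray; origin under its centre
- cup_b: straight cup 64 mm wide, 62 mm high, on the tray; origin under its centre
- cup_c: straight cup 60 mm wide, 66 mm high, on the tray; origin under its centre
- tea_cup: cup 68 mm wide, 60 mm high, on the table; origin under its centre

How it is judged:
By the outcome, as a careful person would: the job done as asked, in the order asked, and still so for the second after the job is handed in, with the robot touching nothing.
It also fails if it takes over 67 s, if anything falls off the work surface, if the arm or the gripper's body presses on something with over 40 N, if the wrist force passes 120 N, or if a joint passes its speed limit or range.

## Working session

There is one attempt and no reset: what is moved stays moved. The work goes in short steps, Python scripts to look and compute and a shell command to move; the robot and the scene stay as the last step left them, time stands still between calls to the robot, and variables do not carry over. Pictures are saved under pics/ and viewed, at most 10 in all, crops included, and the job is handed in when it is done.

```bash
mkdir -p pics
cat > h.py <<'E'
import numpy as np, cv2
from bench import arm, viewer
from scipy.spatial.transform import Rotation as R
def cal(n):
    c=viewer.get_calibration(n);return [np.array(c[k],float) for k in("K","D","rvec","tvec")]
def ray(n,uv):
    K,D,r,t=cal(n);p=cv2.undistortPoints(np.array([[uv]],float),K,D)[0,0]
    M=cv2.Rodrigues(r)[0];return (-M.T@t.ravel()), M.T@np.array([p[0],p[1],1.])
def at_z(n,uv,z):
    o,d=ray(n,uv);return o+d*(z-o[2])/d[2]
def tri(uv1,uv2):
    o1,d1=ray("side",uv1);o2,d2=ray("top",uv2)
    A=np.c_[d1,-d2];s=np.linalg.lstsq(A,o2-o1,rcond=None)[0]
    a=o1+s[0]*d1;b=o2+s[1]*d2;return (a+b)/2,np.linalg.norm(a-b)
def proj(n,p):
    K,D,r,t=cal(n);return cv2.projectPoints(np.array(p,float).reshape(-1,3),r,t,K,D)[0].reshape(-1,2)
def dep(n,uv,depth):
    o,d=ray(n,uv);return o+d*depth
E
python3 - <<'E'
from h import *
for n in("side","top"):
    p,d=viewer.get_image(n);cv2.imwrite(f"pics/{n}0.png",p);np.save(f"{n}0.npy",d)
    o,r=ray(n,(280,210));print(n,o.round(),r.round(2),cal(n)[0][0,0])
print(arm.read_state())
E
```

```text
side [239. 525. 664.] [ 0.34 -0.6  -0.73] 397.3231196448162
top [ 290.   12. 1364.] [ 0.18  0.01 -0.98] 512.064986629685
{'clock': 0.1, 'joints': array([ 1.39258917e+00,  3.85481522e-01,  6.74700056e-03, -4.13657878e-04,
       -1.19404078e+00, -2.58599699e-01]), 'joint_vel': array([ 5.77293300e-05, -1.86885157e-03,  2.14635740e-03,  3.49046627e-04,
        2.28425626e-03,  1.75865427e-04]), 'joint_efforts': array([ 1.16874958e-04, -3.93322670e+01,  1.88927221e+01,  4.19799596e+00,
       -2.64310875e-03,  7.96318147e-06]), 'position': array([264.17173009, 565.83281638, 230.326977  ]), 'ee_rot': array([ 9.76227597e-01, -2.16745617e-01, -1.52329033e-04,  9.96411438e-04]), 'contact_force': array([-0.30991745,  0.41015591, -0.18396203]), 'wrist_torque': array([ 0.00774583,  0.0744596 , -0.03681382]), 'grasp_force': 0.0, 'gripper_width': 85.34175987758532}
```

View pics/side0.png

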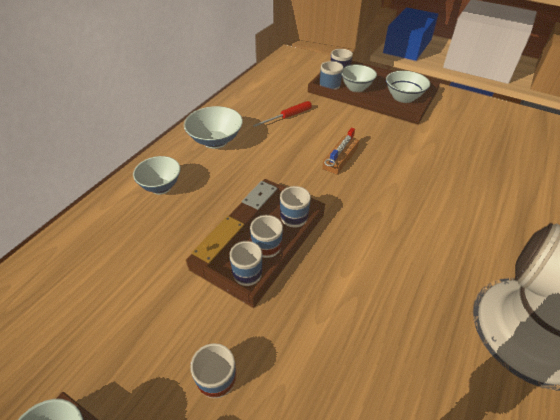

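View pics/top0.png

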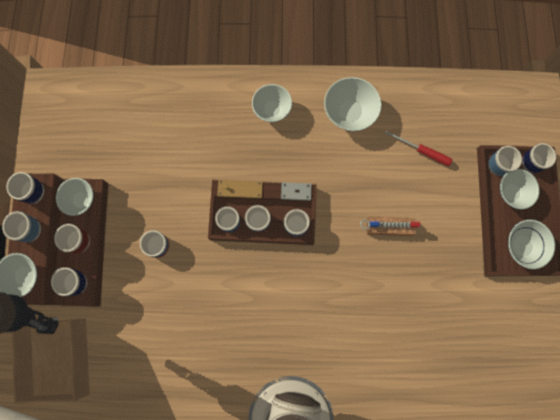

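The side view shows the tray at (255,240), with the brass plate at (218,238) and the steel plate at (260,194). The spring is at (340,150). In the top view the tray is at (262,212) and the spring at (392,225), red end on the right. I'll enlarge both.

Run:
```python
from h import *
s=cv2.imread("pics/side0.png");t=cv2.imread("pics/top0.png")
r=lambda i,x,y,w,h,W,H:cv2.resize(i[y:y+h,x:x+w],(W,H),interpolation=cv2.INTER_CUBIC)
# top row: top tray x205..325 y175..250 (scale 4 => 480x300) ; top spring 355..435 y205..245 x4 =320x160
c=np.zeros((600,800,3),np.uint8)
c[:180,:480]=r(t,205,175,120,45,480,180)
c[:160,480:]=r(t,355,205,80,40,320,160)
c[180:580,:480]=r(s,180,175,120,100,480,400)
c[180:480,480:]=r(s,310,115,64,60,320,300)
cv2.imwrite("pics/crop0.png",c)
```

```text
(no output)
```

View pics/crop0.png

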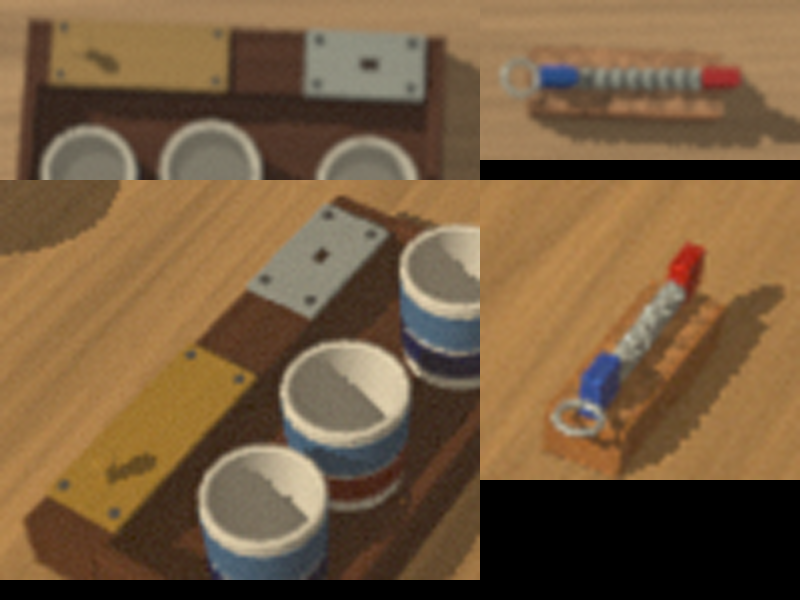

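The crop shows:
- **Slot:** a dark spot at crop (369,64) in the top view and (320,256) in the side view.
- **Plate corners:** visible in both views.
- **Spring:** eye at (521,77) top and (578,418) side, with the red sleeve spanning 702–742 in the top view.

The post blends into the brass near its shadow at (100,60) top and (132,467) side.

```bash
cat >> h.py <<'E'
def T(x,y): return ((x+.5)/4-.5+205,(y+.5)/4-.5+175)
def T2(x,y): return ((x-480+.5)/4-.5+355,(y+.5)/4-.5+205)
def S(x,y): return ((x+.5)/4-.5+180,(y-180+.5)/4-.5+175)
def S2(x,y): return ((x-480+.5)/5-.5+310,(y-180+.5)/5-.5+115)
E
python3 - <<'E'
from h import *
np.set_printoptions(suppress=True,precision=1)
for n,a,b in [("slot",(320,256),(369,64)),("st far-",(389-51,199),(427,35)),("st near-",(389,234),(425,101)),("st near+",(312,318),(303,98)),("st far+",(247,291),(306,29)),
 ("br far-",(192,345),(231,29)),("br near-",(257,376),(228,94)),("br near+",(115,532),(49,88)),("br far+",(48,495),(52,21))]:
    p,e=tri(S(*a),T(*b));print(n,p,round(e,1),"z40:",at_z("side",S(*a),40),at_z("top",T(*b),40))
for n,a,b in [("eye",(578,418),(521,77))]:
    p,e=tri(S2(*a),T2(*b));print(n,p,e)
dt=np.load("top0.npy");ds=np.load("side0.npy")
for n,q in [("redtop",(722,77)),("blue",(560,77)),("coil",(640,77)),("restcork",(560,57))]:
    u,v=T2(*q);print(n,dep("top",(u,v),np.median(dt[int(v):int(v)+2,int(u):int(u)+2])))
for n,q in [("steel",(340,80)),("steel2",(400,50)),("brass",(180,60))]:
    u,v=T(*q);print(n,dep("top",(u,v),np.median(dt[int(v)-2:int(v)+3,int(u)-2:int(u)+3])))
# height map: points in tray post area and above spring
def cloud(n,d):
    v,u=np.mgrid[:420,:560];K,D,r,t=cal(n);p=cv2.undistortPoints(np.stack([u.ravel(),v.ravel()],1).astype(float)[:,None],K,D)[:,0]
    M=cv2.Rodrigues(r)[0];z=d.ravel()[:,None];return ((np.c_[p,np.ones(len(p))]*z-t.ravel())@M).reshape(420,560,3)
for n,d,x,y,w,h in [("top",dt,217,178,24,22),("side",ds,196,234,26,20)]:
    c=cloud(n,d)[y:y+h,x:x+w];print(n);print(c[...,2].round().astype(int))
np.save("ct.npy",cloud("top",dt));np.save("cs.npy",cloud("side",ds))
E
```

```text
slot [591.  -12.2  39.3] 2.4 z40: [591.9 -11.4  40. ] [589.7 -12.6  40. ]
st far- [606.5 -51.4  45.8] 3.8 z40: [608.  -57.2  40. ] [609.8 -51.   40. ]
st near- [567.1 -49.3  37.4] 3.3 z40: [567.4 -46.6  40. ] [565.  -49.7  40. ]
st near+ [568.1  31.5  40.3] 3.8 z40: [570.2  31.7  40. ] [566.4  30.8  40. ]
st far+ [614.2  29.4  36.2] 0.1 z40: [612.   32.5  40. ] [613.2  29.4  40. ]
br far- [614.3  79.8  38.7] 2.6 z40: [614.8  81.1  40. ] [612.8  79.2  40. ]
br near- [570.7  81.3  39.8] 4.2 z40: [572.7  81.9  40. ] [568.7  80.4  40. ]
br near+ [573.7 200.1  40.9] 4.5 z40: [576.4 200.3  40. ] [571.8 199.2  40. ]
br far+ [617.9 199.   39.8] 0.9 z40: [618.3 199.2  40. ] [617.5 198.7  40. ]
eye [ 502.8 -191.4   39.7] 1.5581321784519886
redtop [ 501.1 -322.1   51.6]
blue [ 499.9 -214.8   54.1]
coil [ 502.6 -270.4   39.8]
restcork [ 517.4 -219.4   29.2]
steel [579.1   6.5  38.4]
steel2 [599.7 -33.2  38.8]
brass [591.8 112.8  38.3]
top
[[   0   -1   -5   -2   -4    0    2    0    4    2   -5   -1   -1   -2
     2   -2   -1   -6    0   -3    4    4   -4    0]
 [  32   -1   39   36   40   37   
[... 4077 characters left out ...]
40  40  40
   41  40  40  40  42  41  41  43]
 [ 42  40  42  39  42  41  41  39  40  47  50  49  46  40  40  42  42  42
   42  39  41  40  42  40  41  41]
 [ 39  40  41  42  43  42  40  39  43  45  48  47  43  41  40  42  40  39
   41  39  41  37  42  37  41  38]
 [ 40  38  41  41  41  40  41  40  38  43  45  44  41  42  42  40  42  41
   43  42  41  41  40  41  39  34]
 [ 42  40  42  42  39  42  40  39  41  40  41  39  40  41  39  41  40  41
   42  40  40  39  41  38  35  31]
 [ 40  41  41  39  42  41 664  41  40  39  40  41  42  40  42  40  40  41
   40  42  41  41  39  35  34  31]
 [ 42  43  41  41  40  40  42  40  40  40  41  41  39  41  42  41  44  39
   39  41  40  39  35  31  31  27]]
```

The post's head stands out clearly in both depth maps. Next I'll work out the post centre, the tray direction and the spring geometry.

Run:
```python
from h import *
np.set_printoptions(suppress=True,precision=1)
ct=np.load("ct.npy");cs=np.load("cs.npy")
img={"top":cv2.imread("pics/top0.png"),"side":cv2.imread("pics/side0.png")}
for n,c in(("top",ct),("side",cs)):
    p=c.reshape(-1,3)
    m=(abs(p[:,0]-593)<18)&(p[:,1]>140)&(p[:,1]<197)&(p[:,2]>51.5)&(p[:,2]<65)
    uv=np.argwhere(m.reshape(420,560)).mean(0)[::-1]
    print(n,"post",m.sum(),at_z(n,uv,56),p[m].mean(0))
    im=img[n].astype(int);b,g,r=im[...,0],im[...,1],im[...,2]
    for col,mm in(("red",(r>110)&(g<60)&(b<70)),("blue",(b>90)&(r<70)&(b-r>60))):
        k=mm&(abs(c[...,0]-502)<25)&(c[...,1]<-150)&(c[...,1]>-360)
        k2=k&(c[...,2]>47.5)
        uv=np.argwhere(k2).mean(0)[::-1]
        q=c[k];print(n,col,k.sum(),k2.sum(),"top centre",at_z(n,uv,54),"med",np.median(c[k2],0),"y rng",np.percentile(q[:,1],[3,97]),"x rng",np.percentile(q[:,0],[3,97]))
    # tray dir from lip far edge: steel/brass
a=np.array([[609,-52],[566,-48]]).mean(0)
```

```text
top post 14 [597.9 175.9  56. ] [598.1 176.   55.1]
top red 33 28 top centre [ 499.9 -321.1   54. ] med [ 500.4 -321.8   53.7] y rng [-331.3 -311.3] x rng [496.2 503.5]
top blue 28 28 top centre [ 500.7 -213.8   54. ] med [ 499.9 -213.3   53. ] y rng [-223.7 -205.5] x rng [496.8 505.2]
side post 25 [598.2 177.6  56. ] [598.1 177.7  56.1]
side red 33 30 top centre [ 502.2 -316.8   54. ] med [ 502.  -313.6   55.3] y rng [-330.4 -309.4] x rng [497.4 507.3]
side blue 29 26 top centre [ 502.9 -210.1   54. ] med [ 502.9 -208.1   55. ] y rng [-221.3 -200.6] x rng [499.2 506. ]
```

```bash
cat >> h.py <<'E'
def go(pos,yaw):
    "delta in tool axes to reach world pos, tool x heading yaw, pointing down"
    s=arm.read_state();q=R.from_quat(s["ee_rot"]);M=q.as_matrix()
    X=np.array([np.cos(yaw),np.sin(yaw),0]);Z=np.array([0,0,-1.]);G=np.c_[X,np.cross(Z,X),Z]
    d=M.T@(np.array(pos,float)-s["position"]);r=R.from_matrix(M.T@G).as_rotvec()
    print("d",d.round(1),"r",r.round(4),"|d|",np.linalg.norm(d).round(),"t",s["clock"],"F",s["contact_force"].round(1))
E
python3 - <<'E'
from h import *
go([501.2,-321,130],-np.pi/2-.0065)
print(proj("top",[[0,0,0]]))
ct=np.load("ct.npy").reshape(-1,3);m=(ct[:,2]>55)&(ct[:,1]>-70)&(ct[:,1]<215)&(ct[:,0]>460)&(ct[:,0]<580)
for a,b in((-40,30),(40,110),(110,180)):
    k=m&(ct[:,1]>a)&(ct[:,1]<b);print(k.sum(),ct[k].min(0).round(),ct[k].max(0).round())
E
```

```text
d [590.  703.  101.8] r [ 0.0017 -0.0013  1.1403] |d| 923.0 t 0.1 F [-0.3  0.4 -0.2]
[[290.32769145 418.09800864]]
161 [471. -39.  55.] [534.  18.  83.]
120 [481.  57.  56.] [545. 110.  79.]
155 [480. 110.  55.] [538. 180.  80.]
```

```bash
r="" ; python3 -m jog '{"ticks":[[300,355,20,0,0,0.6],[300,355,20,0,0,0.6],[300,355,20,0,0,0.6],[300,355,20,0,0,0.6],[300,355,20,0,0,0.6],[300,355,20,0,0,0.6],[300,355,20,0,0,0.6],[300,355,20,0,0,0.6],[300,355,20,0,0,0.6],[300,355,20,0,0,0.6]]}' 40
python3 -c "
from h import *
go([501.2,-321,130],-np.pi/2-.0065)"
```

```text
clock: 1.1
position: [385.4, 114.0, 210.8]
ee_rot: [0.868, -0.497, -0.0, 0.001]
contact_force: [0.3, 0.5, -0.9]
gripper_width: 40.1
grasp_force: 0.0
d [433.9 119.8  81. ] r [ 1.600e-03 -5.000e-04  5.363e-01] |d| 457.0 t 1.1 F [ 0.3  0.5 -0.9]
```

```bash
python3 -m jog '{"ticks":[[434,120,81,0,0,0.536],[434,120,81,0,0,0.536],[434,120,81,0,0,0.536],[434,120,81,0,0,0.536],[434,120,81,0,0,0.536],[434,120,81,0,0,0.536],[434,120,81,0,0,0.536],[434,120,81,0,0,0.536],[434,120,81,0,0,0.536],[434,120,81,0,0,0.536]]}'
python3 - <<'E'
from h import *
go([501.2,-321,36],-np.pi/2-.0065)
p,_=viewer.get_image("top");q,_=viewer.get_image("side")
c=np.zeros((400,800,3),np.uint8);c[:320,:400]=cv2.resize(p[195:275,345:445],(400,320),interpolation=2);c[:400,400:]=cv2.resize(q[95:175,300:380],(400,400),interpolation=2)
cv2.imwrite("pics/a1.png",c)
E
```

```text
clock: 2.1
position: [503.5, -321.1, 127.8]
ee_rot: [-0.705, 0.71, 0.001, -0.001]
contact_force: [0.1, -0.4, -0.7]
gripper_width: 40.0
grasp_force: 0.0
d [-0.   2.  91.8] r [ 0.0026  0.0003 -0.0004] |d| 92.0 t 2.1 F [ 0.1 -0.4 -0.7]
```

View pics/a1.png

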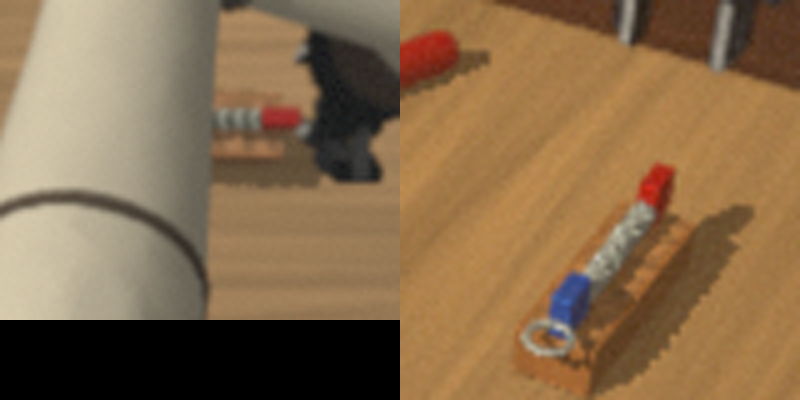

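The side view shows the spring on the rest and the open fingers above it. The top view is mostly hidden by the arm. Descending.

```bash
python3 -m jog '{"ticks":[[0,2,50,0,0,0],[0,2,75,0,0,0],[0,2,90,0,0,0],[0,2,91,0,0,0],[0,2,91,0,0,0]]}'; python3 -c "
from h import *
go([501.2,-321,36],-np.pi/2-.0065)"
```

```text
clock: 2.7
position: [502.0, -316.0, 40.1]
ee_rot: [-0.707, 0.707, -0.0, 0.0]
contact_force: [-0.2, -0.9, -0.7]
gripper_width: 40.1
grasp_force: 0.0
d [5.  0.8 4.1] r [-0.0003 -0.0003  0.0063] |d| 7.0 t 2.7 F [-0.2 -0.9 -0.7]
```

```bash
python3 -m jog '{"ticks":[[5,1,4,0,0,0.006],[5,1,4,0,0,0.006],[5,1,4,0,0,0.006],[5,1,4,0,0,0.006]]}'; python3 -c "
from h import *
go([501.2,-321,36],-np.pi/2-.0065)"
```

```text
clock: 3.1
position: [500.8, -322.1, 35.8]
ee_rot: [-0.704, 0.71, -0.0, 0.0]
contact_force: [-0.2, 0.8, 0.1]
gripper_width: 40.1
grasp_force: 0.0
d [-1.1 -0.4 -0.2] r [-0.0009 -0.0003 -0.0018] |d| 1.0 t 3.1 F [-0.2  0.8  0.1]
```

```bash
python3 -m jog '{"ticks":[[-1,0,0,0,0,0],[-1,0,0,0,0,0],[-1,0,0,0,0,0],[-1,0,0,0,0,0],[-1,0,0,0,0,0],[-1,0,0,0,0,0]]}' 6
```

```text
clock: 3.7
position: [501.0, -321.0, 35.7]
ee_rot: [-0.704, 0.71, -0.0, 0.0]
contact_force: [0.4, 1.1, 3.8]
gripper_width: 10.7
grasp_force: 65.0
```

```bash
python3 -m jog '{"ticks":[[0,0,-15,0,0,0],[0,0,-45,0,0,0],[0,0,-85,0,0,0],[0,0,-100,0,0,0],[0,0,-100,0,0,0]]}'
python3 - <<'E'
from h import *
p,d=viewer.get_image("side");np.save("s2.npy",d)
cv2.imwrite("pics/a2.png",cv2.resize(p[75:180,280:400],(720,600*105//100),interpolation=2)[:600])
E
```

```text
clock: 4.2
position: [501.8, -321.4, 137.6]
ee_rot: [-0.704, 0.71, -0.002, 0.001]
contact_force: [-0.4, 0.5, -0.5]
gripper_width: 10.4
grasp_force: 64.3
```

View pics/a2.png

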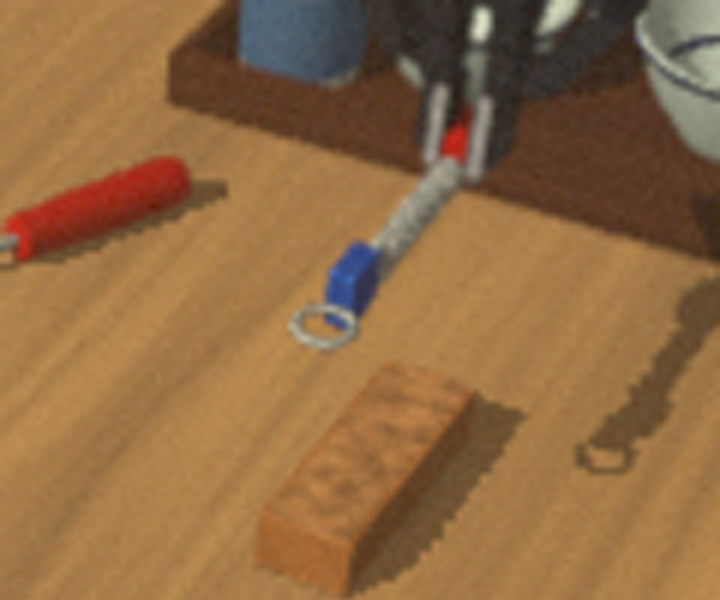

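The spring is held level behind the closed fingers. The eye is at about (322,327) in the crop, and there is little droop.

```bash
python3 -m jog '{"ticks":[[-160,-45,0,0,0,0.015],[-160,-45,0,0,0,0.015],[-160,-45,0,0,0,0.015],[-320,-90,0,0,0,0.027],[-320,-90,0,0,0,0.027],[-320,-90,0,0,0,0.027],[-320,-90,0,0,0,0.027],[-320,-90,0,0,0,0.027],[-320,-90,0,0,0,0.027],[-320,-90,0,0,0,0.027]]}'
python3 - <<'E'
from h import *
go([591.3,1,66],-np.pi/2-.033)
E
```

```text
clock: 5.25
position: [591.9, -2.6, 133.7]
ee_rot: [-0.694, 0.72, 0.001, -0.001]
contact_force: [1.0, -0.8, -0.8]
gripper_width: 10.5
grasp_force: 64.2
d [-3.6  0.5 67.7] r [ 0.0034 -0.0007 -0.0031] |d| 68.0 t 5.25 F [ 1.  -0.8 -0.8]
```

```bash
python3 -m jog '{"ticks":[[-3,0,30,0,0,0],[-3,0,55,0,0,0],[-3,0,65,0,0,0],[-3,0,65,0,0,0],[-3,0,65,0,0,0],[-3,0,65,0,0,0]]}'
python3 - <<'E'
from h import *
go([591.3,1,66],-np.pi/2-.033)
p,_=viewer.get_image("top");q,d=viewer.get_image("side");np.save("s3.npy",d);np.save("q3.npy",q)
c=np.zeros((480,800,3),np.uint8);c[:300,:400]=cv2.resize(p[160:220,250:330],(400,300),interpolation=2);c[:400,400:]=cv2.resize(q[150:230,210:290],(400,400),interpolation=2)
cv2.imwrite("pics/a3.png",c)
E
```

```text
clock: 5.85
position: [594.3, 1.2, 71.8]
ee_rot: [-0.695, 0.719, -0.001, 0.001]
contact_force: [0.7, 0.2, -0.4]
gripper_width: 10.4
grasp_force: 64.3
d [0.3 3.  5.8] r [-0.0028  0.0005 -0.0023] |d| 7.0 t 5.85 F [ 0.7  0.2 -0.4]
```

View pics/a3.png

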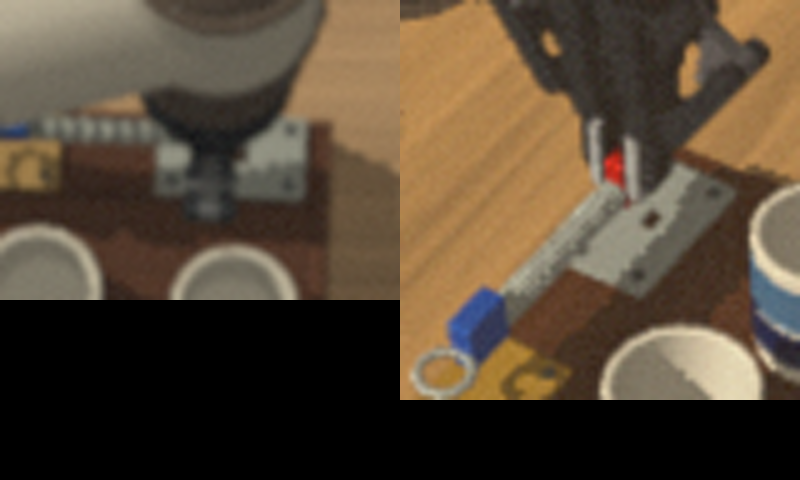

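The side view shows the spring straight, pointing along the lip, with the slot visible at crop (651,218). I'll correct sideways and then descend by feel.

```bash
python3 -m jog '{"ticks":[[0,3,5,0,0,0],[0,3,9,0,0,0],[0,3,9,0,0,0],[0,3,9,0,0,0],[0,3,9,0,0,0],[0,3,9,0,0,0]]}'
python3 -c "
from h import *
go([591.3,1.5,56],-np.pi/2-.033)"
```

```text
clock: 6.55
position: [590.5, 1.5, 61.4]
ee_rot: [-0.695, 0.719, -0.0, 0.0]
contact_force: [0.0, 0.5, -0.5]
gripper_width: 10.4
grasp_force: 64.3
d [-0.  -0.8  5.4] r [-0.0003  0.     -0.0019] |d| 5.0 t 6.55 F [ 0.   0.5 -0.5]
```

```bash
for i in 1; do python3 -m jog '{"ticks":[[0,-0.7,2,0,0,0],[0,-0.7,4,0,0,0],[0,-0.7,5,0,0,0],[0,-0.7,5,0,0,0],[0,-0.7,5,0,0,0]]}'; done
python3 -c "
from h import *
go([591.3,1.5,46],-np.pi/2-.033)"
```

```text
clock: 7.05
position: [591.0, 1.4, 56.3]
ee_rot: [-0.695, 0.719, 0.0, -0.0]
contact_force: [-0.8, 0.3, -1.1]
gripper_width: 10.7
grasp_force: 64.3
d [-0.1 -0.3 10.3] r [ 0.0001 -0.0001 -0.002 ] |d| 10.0 t 7.05 F [-0.8  0.3 -1.1]
```

```bash
python3 -m jog '{"ticks":[[0,0,1,0,0,0],[0,0,2,0,0,0],[0,0,2,0,0,0],[0,0,2,0,0,0]]}'
```

```text
clock: 7.45
position: [591.0, 1.4, 54.3]
ee_rot: [-0.695, 0.719, 0.0, -0.0]
contact_force: [-0.5, 0.0, -0.4]
gripper_width: 10.0
grasp_force: 64.3
```

```bash
python3 -m jog '{"ticks":[[0,0,1,0,0,0],[0,0,2,0,0,0],[0,0,2,0,0,0],[0,0,2,0,0,0]]}'
```

```text
clock: 7.85
position: [591.0, 1.4, 52.3]
ee_rot: [-0.695, 0.719, 0.0, -0.0]
contact_force: [0.3, -0.3, -0.9]
gripper_width: 10.5
grasp_force: 64.3
```

It has gone in without touching anything. Continuing down until it seats.

```bash
python3 -m jog '{"ticks":[[0,0,1.5,0,0,0],[0,0,3,0,0,0],[0,0,4.5,0,0,0],[0,0,4.5,0,0,0],[0,0,4.5,0,0,0]]}'
```

```text
clock: 8.35
position: [591.0, 1.4, 47.7]
ee_rot: [-0.695, 0.719, 0.0, -0.0]
contact_force: [0.3, 0.2, -0.8]
gripper_width: 10.8
grasp_force: 64.4
```

```bash
python3 -m jog '{"ticks":[[0,0,0.7,0,0,0],[0,0,1.3,0,0,0],[0,0,1.3,0,0,0],[0,0,1.3,0,0,0]]}'
```

```text
clock: 8.75
position: [591.0, 1.4, 46.6]
ee_rot: [-0.695, 0.719, -0.0, 0.0]
contact_force: [-0.5, 0.2, -0.8]
gripper_width: 10.4
grasp_force: 64.5
```

```bash
python3 -m jog '{"ticks":[[-2,0,0.4,0,0,0],[-4,0,0.4,0,0,0],[-5,0,0.4,0,0,0],[-5,0,0.4,0,0,0],[-5,0,0.4,0,0,0]]}'
```

```text
clock: 9.25
position: [591.2, 6.6, 46.1]
ee_rot: [-0.695, 0.719, 0.0, 0.0]
contact_force: [-0.3, 1.3, -0.6]
gripper_width: 10.6
grasp_force: 64.5
```

```bash
python3 -m jog '{"ticks":[[-0.5,0,0,0,0,0],[-1,0,0,0,0,0],[-1,0,0,0,0,0],[-1,0,0,0,0,0]]}'
```

```text
clock: 9.65
position: [591.2, 7.5, 46.1]
ee_rot: [-0.695, 0.719, -0.0, 0.0]
contact_force: [-0.6, 0.8, -0.7]
gripper_width: 10.7
grasp_force: 64.5
```

```bash
python3 -m jog '{"ticks":[[-0.5,0,0,0,0,0],[-1,0,0,0,0,0],[-1,0,0,0,0,0],[-1,0,0,0,0,0]]}'
```

```text
clock: 10.05
position: [591.2, 8.5, 46.1]
ee_rot: [-0.695, 0.719, 0.0, 0.0]
contact_force: [-0.0, 0.4, -0.2]
gripper_width: 10.7
grasp_force: 64.5
```

```bash
python3 -m jog '{"ticks":[[-0.4,0,0,0,0,0],[-0.8,0,0,0,0,0],[-0.8,0,0,0,0,0],[-0.8,0,0,0,0,0]]}'
```

```text
clock: 10.45
position: [591.2, 9.2, 46.1]
ee_rot: [-0.695, 0.719, 0.0, -0.0]
contact_force: [0.5, -0.7, 0.4]
gripper_width: 10.3
grasp_force: 64.5
```

```bash
python3 -m jog '{"ticks":[[-0.4,0,0,0,0,0],[-0.8,0,0,0,0,0],[-0.8,0,0,0,0,0],[-0.8,0,0,0,0,0]]}'
```

```text
clock: 10.85
position: [591.2, 9.5, 46.1]
ee_rot: [-0.695, 0.719, -0.0, -0.0]
contact_force: [0.5, -3.9, -0.7]
gripper_width: 10.8
grasp_force: 64.6
```

The leg has met the slot's edge at about 4 N, so the hook is caught. Releasing and rising.

```bash
python3 -m jog '{"ticks":[[0.4,0,0,0,0,0],[0.4,0,0,0,0,0],[0.4,0,0,0,0,0],[0.4,0,0,0,0,0]]}' 32; python3 -m jog '{"ticks":[[0,0,-20,0,0,0],[0,0,-60,0,0,0],[0,0,-100,0,0,0],[100,60,-130,0,0,0],[150,100,-130,0,0,0],[200,120,-130,0,0,0],[200,120,-130,0,0,0],[200,120,-130,0,0,0]]}'
python3 - <<'E'
from h import *
p,d=viewer.get_image("top");q,e=viewer.get_image("side");np.save("t4.npy",d);np.save("s4.npy",e)
cv2.imwrite("pics/t4.png",p);cv2.imwrite("pics/s4.png",q)
c=np.zeros((600,800,3),np.uint8);c[:180,:480]=cv2.resize(p[175:220,205:325],(480,180),interpolation=2);c[180:580,:480]=cv2.resize(q[175:275,180:300],(480,400),interpolation=2)
cv2.imwrite("pics/a4.png",c)
E
```

```text
clock: 11.25
position: [591.5, 10.1, 46.3]
ee_rot: [-0.695, 0.719, -0.0, 0.0]
contact_force: [0.8, -0.2, 0.6]
gripper_width: 32.0
grasp_force: 0.0
clock: 12.05
position: [462.6, -187.6, 176.7]
ee_rot: [-0.694, 0.72, -0.0, 0.0]
contact_force: [0.1, -0.0, 0.7]
gripper_width: 32.3
grasp_force: 0.0
```

View pics/a4.png

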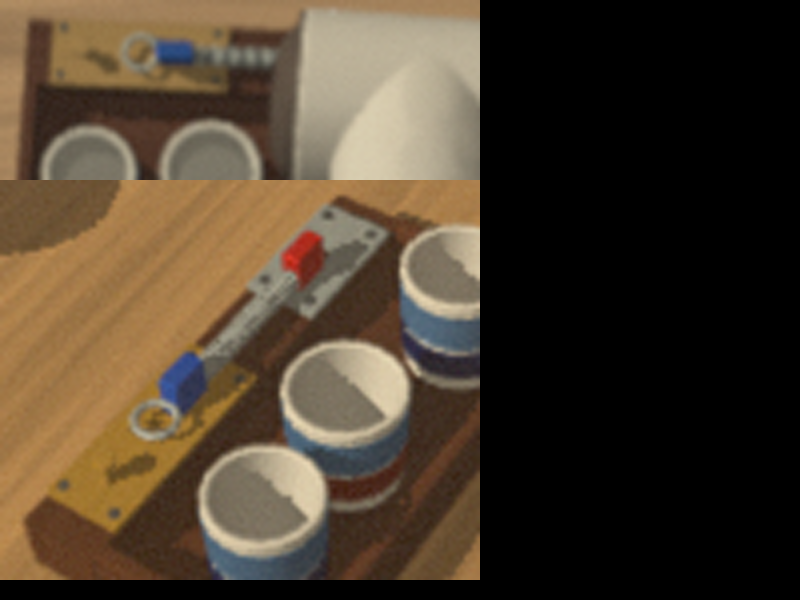

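The spring lies on both plates, with the red sleeve at crop (303,258). The eye is at side (155,420) and top (141,52), and the blue sleeve at top (175,53).

Run:
```python
from h import *
np.set_printoptions(suppress=True,precision=1)
print("eye",tri(S(155,420),T(141,52)),at_z("top",T(141,52),48),at_z("side",S(155,420),48))
for n in("top","side"):
    im=cv2.imread(f"pics/{n[0]}4.png").astype(int);b,r=im[...,0],im[...,2];k=(b>90)&(r<70)&(b-r>60);k[:,:215]=0;k[:,255:]=0
    k[:175]=0;k[(205 if n=="top" else 230):]=0
    uv=np.argwhere(k).mean(0)[::-1];print(n,k.sum(),uv,at_z(n,uv,64),at_z(n,uv,52))
go([594.5,118,130],-np.pi/2-.033)
```

```text
eye (array([595.6, 138.3,  48.1]), np.float64(1.6817883365329358)) [594.8 137.9  48. ] [596.5 138.5  48. ]
top 28 [248.2 187.5] [591.7 114.5  64. ] [594.5 115.5  52. ]
side 44 [224.2 223.5] [594.4 118.9  64. ] [601.5 110.7  52. ]
d [-311.5 -120.1   46.9] r [-0.  0. -0.] |d| 337.0 t 12.15 F [ 0.3 -0.7 -0.5]
```

```bash
python3 -m jog '{"ticks":[[-309,-120,10,0,0,0],[-309,-120,10,0,0,0],[-309,-120,10,0,0,0],[-309,-120,10,0,0,0],[-309,-120,10,0,0,0],[-309,-120,10,0,0,0],[-309,-120,30,0,0,0],[-309,-120,60,0,0,0],[-309,-120,80,0,0,0],[-309,-120,80,0,0,0]]}'
python3 -m jog '{"ticks":[[0,0,0,0,0,0],[0,0,0,0,0,0],[0,0,0,0,0,0]]}'
python3 -c "
from h import *
go([594.9,116,46.5],-np.pi/2-.034)"
```

```text
clock: 13.15
position: [592.9, 119.0, 92.5]
ee_rot: [-0.695, 0.719, 0.002, -0.003]
contact_force: [-1.0, -0.5, 0.8]
gripper_width: 31.8
grasp_force: 0.0
clock: 13.45
position: [596.0, 118.8, 97.8]
ee_rot: [-0.695, 0.719, -0.001, 0.001]
contact_force: [0.4, -0.5, -0.5]
gripper_width: 31.9
grasp_force: 0.0
d [ 2.9  1.1 51.3] r [-0.0028  0.0013 -0.0011] |d| 51.0 t 13.45 F [ 0.4 -0.5 -0.5]
```

```bash
python3 -m jog '{"ticks":[[3,1,20,0,0,0],[3,1,38,0,0,0],[3,1,46,0,0,0],[3,1,48,0,0,0],[3,1,48,0,0,0],[3,1,48,0,0,0]]}'
python3 -c "
from h import *
go([594.9,116,46.5],-np.pi/2-.034)"
```

```text
clock: 14.05
position: [594.7, 115.9, 49.2]
ee_rot: [-0.695, 0.719, -0.0, 0.001]
contact_force: [-0.1, -0.0, 0.2]
gripper_width: 32.0
grasp_force: 0.0
d [-0.1 -0.2  2.7] r [-0.0019  0.0007 -0.0008] |d| 3.0 t 14.05 F [-0.1 -0.   0.2]
```

```bash
python3 -m jog '{"ticks":[[0,0,2.5,0,0,0],[0,0,2.5,0,0,0],[0,0,2.5,0,0,0],[0,0,2.5,0,0,0]]}'; python3 -m jog '{"ticks":[[0,0,0,0,0,0],[0,0,0,0,0,0],[0,0,0,0,0,0],[0,0,0,0,0,0],[0,0,0,0,0,0],[0,0,0,0,0,0]]}' 6
```

```text
clock: 14.45
position: [594.0, 115.6, 45.7]
ee_rot: [-0.695, 0.719, -0.0, 0.0]
contact_force: [-0.3, 0.0, 0.1]
gripper_width: 31.8
grasp_force: 0.0
clock: 15.05
position: [594.2, 115.6, 45.9]
ee_rot: [-0.695, 0.719, -0.0, 0.0]
contact_force: [0.1, 0.3, 2.9]
gripper_width: 10.6
grasp_force: 60.6
```

Blue is gripped. I'll take up the slack, then raise and stretch.

```bash
python3 -m jog '{"ticks":[[-3,0,0,0,0,0],[-6,0,-3,0,0,0],[-10,0,-8,0,0,0],[-14,0,-14,0,0,0],[-20,-1,-15,0,0,0],[-20,-1,-15,0,0,0],[-20,-1,-15,0,0,0]]}'
```

```text
clock: 15.75
position: [594.6, 134.8, 60.1]
ee_rot: [-0.695, 0.719, 0.0, -0.002]
contact_force: [-0.9, -6.4, -2.6]
gripper_width: 10.3
grasp_force: 60.1
```

```bash
python3 -m jog '{"ticks":[[-5,-0.5,-1,0,0,0],[-10,-1,-1,0,0,0],[-15,-1.5,-1,0,0,0],[-18,-1.9,-1,0,0,0],[-19.5,-1.9,-1,0,0,0],[-19.5,-1.9,-1,0,0,0],[-19.5,-1.9,-1,0,0,0]]}'
python3 - <<'E'
from h import *
go([597.1,154.1,60],-np.pi/2-.034)
p,d=viewer.get_image("top");q,e=viewer.get_image("side")
c=np.zeros((600,800,3),np.uint8);c[:360,:400]=cv2.resize(p[175:211,210:250],(400,360),interpolation=2);c[:480,400:]=cv2.resize(q[215:263,185:225],(400,480),interpolation=2)
cv2.imwrite("pics/a5.png",c)
E
```

```text
clock: 16.45
position: [595.9, 152.5, 60.3]
ee_rot: [-0.694, 0.72, 0.001, -0.004]
contact_force: [-0.2, -9.1, -2.7]
gripper_width: 10.7
grasp_force: 60.0
d [-1.7 -1.1  0.3] r [ 0.0063 -0.0043 -0.0024] |d| 2.0 t 16.45 F [-0.2 -9.1 -2.7]
```

View pics/a5.png

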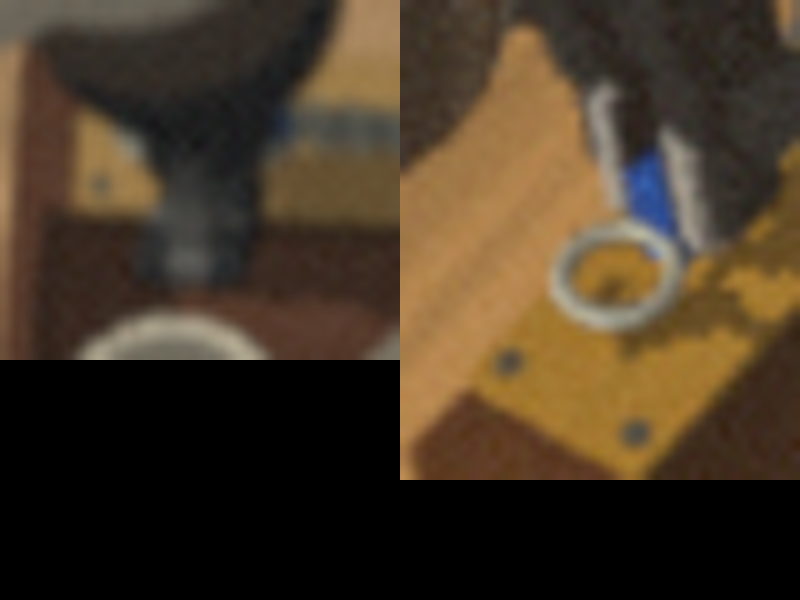

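The side view shows the ring, centred at about (618,276) in the crop, over the post, which has its shadow in it. I'll check the ring's offset from the post in that same camera.

Run:
```python
from h import *
np.set_printoptions(suppress=True,precision=1)
for z in (60,62.5): print(at_z("side",(206.35,242.15),z))
print("post from side: 598.2 177.6");go([596.5,154,60],-np.pi/2-.034)
```

```text
[598.5 173.5  60. ]
[597.  174.9  62.5]
post from side: 598.2 177.6
d [-1.6 -0.5  0.3] r [ 0. -0. -0.] |d| 2.0 t 16.55 F [-0.6 -8.9 -2.8]
```

```bash
python3 -m jog '{"ticks":[[-2.2,-1,0,0,0,0],[-2.2,-1,1,0,0,0],[-2.2,-1,3,0,0,0],[-2.2,-1,3,0,0,0],[-2.2,-1,3,0,0,0]]}'
```

```text
clock: 17.05
position: [596.6, 154.3, 57.2]
ee_rot: [-0.694, 0.72, 0.001, -0.004]
contact_force: [-1.3, -9.5, -2.7]
gripper_width: 10.8
grasp_force: 60.1
```

```bash
python3 -m jog '{"ticks":[[0,0,1,0,0,0],[0,0,2,0,0,0],[0,0,3,0,0,0],[0,0,3,0,0,0],[0,0,3,0,0,0]]}'
```

```text
clock: 17.55
position: [596.7, 154.3, 54.3]
ee_rot: [-0.694, 0.72, 0.001, -0.004]
contact_force: [-1.2, -9.8, -1.7]
gripper_width: 10.6
grasp_force: 60.1
```

```bash
python3 -m jog '{"ticks":[[0,0,1,0,0,0],[0,0,2,0,0,0],[0,0,3,0,0,0],[0,0,3,0,0,0],[0,0,3,0,0,0]]}'
```

```text
clock: 18.05
position: [596.7, 154.3, 51.5]
ee_rot: [-0.694, 0.72, 0.001, -0.004]
contact_force: [-1.9, -9.9, -1.1]
gripper_width: 10.5
grasp_force: 60.1
```

```bash
python3 -m jog '{"ticks":[[0,0,1,0,0,0],[0,0,2,0,0,0],[0,0,3,0,0,0],[0,0,3,0,0,0],[0,0,3,0,0,0]]}'
```

```text
clock: 18.55
position: [596.8, 154.4, 48.6]
ee_rot: [-0.694, 0.72, 0.001, -0.004]
contact_force: [-0.9, -9.9, -1.2]
gripper_width: 10.5
grasp_force: 60.2
```

```bash
python3 -m jog '{"ticks":[[0,0,1,0,0,0],[0,0,2,0,0,0],[0,0,2.4,0,0,0],[0,0,2.4,0,0,0],[0,0,2.4,0,0,0]]}'
```

```text
clock: 19.05
position: [596.9, 154.4, 46.3]
ee_rot: [-0.694, 0.72, 0.001, -0.004]
contact_force: [-0.9, -9.4, -0.4]
gripper_width: 10.7
grasp_force: 60.2
```

Now ease back by 5–6 mm so the eye catches on the post.

```bash
python3 -m jog '{"ticks":[[1,0,0.2,0,0,0],[2,0,0.3,0,0,0],[3,0,0.3,0,0,0],[4,0,0.3,0,0,0],[4,0,0.3,0,0,0],[4,0,0.3,0,0,0]]}'
```

```text
clock: 19.65
position: [596.8, 150.7, 46.1]
ee_rot: [-0.694, 0.72, 0.001, -0.004]
contact_force: [-1.6, -9.1, -0.4]
gripper_width: 10.8
grasp_force: 60.3
```

```bash
python3 -m jog '{"ticks":[[1,0,0,0,0,0],[2,0,0,0,0,0],[3,0,0,0,0,0],[3,0,0,0,0,0],[3,0,0,0,0,0]]}'
```

```text
clock: 20.15
position: [596.8, 148.6, 46.1]
ee_rot: [-0.694, 0.72, 0.001, -0.003]
contact_force: [-2.0, -6.5, -0.7]
gripper_width: 10.6
grasp_force: 60.2
```

```bash
python3 -m jog '{"ticks":[[0.5,0,0,0,0,0],[1,0,0,0,0,0],[1,0,0,0,0,0],[1,0,0,0,0,0]]}'
```

```text
clock: 20.55
position: [597.1, 148.4, 46.1]
ee_rot: [-0.694, 0.72, 0.001, -0.002]
contact_force: [-2.3, -4.9, -1.0]
gripper_width: 10.8
grasp_force: 60.2
```

The post holds the eye: force drops while the position stays put. Releasing, then looking.

```bash
python3 -m jog '{"ticks":[[0.8,0,0,0,0,0],[1,0,0,0,0,0],[1,0,0,0,0,0]]}'; python3 -m jog '{"ticks":[[0,0,0,0,0,0],[0,0,0,0,0,0],[0,0,0,0,0,0],[0,0,0,0,0,0]]}' 30; python3 -m jog '{"ticks":[[0,0,-15,0,0,0],[0,0,-50,0,0,0],[0,0,-90,0,0,0],[50,60,-120,0,0,0],[150,100,-130,0,0,0],[250,120,-130,0,0,0],[250,120,-130,0,0,0],[250,120,-130,0,0,0],[300,120,-130,0,0,0],[300,120,-130,0,0,0]]}'
python3 - <<'E'
from h import *
p,d=viewer.get_image("top");q,e=viewer.get_image("side")
c=np.zeros((600,800,3),np.uint8);c[:180,:480]=cv2.resize(p[175:220,205:325],(480,180),interpolation=2);c[180:580,:480]=cv2.resize(q[175:275,180:300],(480,400),interpolation=2)
c[200:520,480:]=cv2.resize(q[220:260,185:225],(320,320),interpolation=2)
cv2.imwrite("pics/a6.png",c)
E
```

```text
clock: 20.85
position: [597.5, 148.2, 46.2]
ee_rot: [-0.694, 0.72, 0.001, -0.001]
contact_force: [-4.7, -1.2, -1.9]
gripper_width: 10.9
grasp_force: 60.1
clock: 21.25
position: [600.1, 148.8, 47.6]
ee_rot: [-0.695, 0.719, -0.0, 0.001]
contact_force: [-1.0, -0.4, -0.7]
gripper_width: 30.0
grasp_force: 0.0
clock: 22.25
position: [468.1, -149.7, 177.9]
ee_rot: [-0.694, 0.72, -0.001, 0.001]
contact_force: [0.1, -0.1, 0.1]
gripper_width: 30.1
grasp_force: 0.0
```

View pics/a6.png

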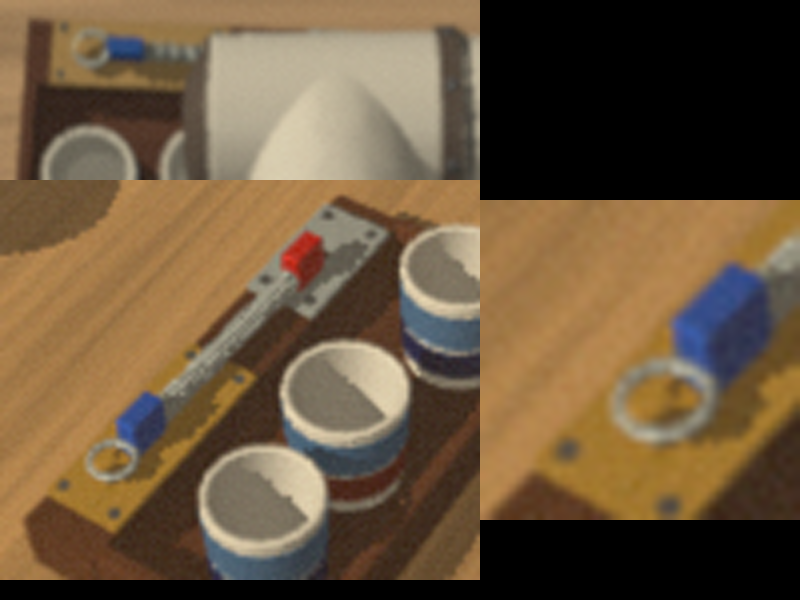

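The spring stays stretched with the robot away, with the eye around the post at side (111,460) and top (90,48). I'll check the height of the eye and blue sleeve before handing in.

Run:
```python
from h import *
np.set_printoptions(suppress=True,precision=1)
print(tri(S(111,460),T(90,48)),at_z("side",S(111,460),48),at_z("top",T(90,48),48))
q,d=viewer.get_image("side");b,r=q[...,0].astype(int),q[...,2].astype(int)
k=(b>90)&(r<70)&(b-r>60);k[:,:205]=0;k[:,225:]=0;k[:225]=0;k[245:]=0
M=[dep("side",(u,v),d[v,u])[2] for v,u in np.argwhere(k)];print(len(M),np.percentile(M,[5,50,95]))
# ring pixel heights
m=(q.min(2)>120);w=[(u,v) for v,u in np.argwhere(m) if 198<u<218 and 237<v<253]
Z=[dep("side",p,d[p[1],p[0]]) for p in w];print(len(w),np.median(np.array(Z),0) if w else "",np.array(Z)[:,2].round() if w else "")
```

```text
(array([597.5, 171.8,  50.9]), np.float64(1.8294962087145579)) [600.1 170.4  48. ] [597.3 171.8  48. ]
47 [56.5 64.8 66.6]
22 [598.6 171.8  51.4] [52. 50. 51. 51. 49. 50. 51. 53. 52. 52. 53. 50. 53. 53. 52. 50. 51. 52.
 51. 50. 51. 51.]
```

```bash
python3 -c "
from bench import arm
print(arm.job_done())"
```

```text
the job is handed in; nothing more can be done
None
```

The guard spring is fitted and handed in: the hook is caught under the steel plate and the eye sits taut beneath the post's head (centre measured about 5 mm short of the post), with the highest measured pull about 10 N, a stretch of roughly 38 mm, the cups near the spring unmoved, and about 22 s used.

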